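# Load and pin the ring transit rack

### The job

Get the measured rings ready for transport: take the black master ring off the rack and set it flat and centred on its green-topped wooden stand, lay every bright steel ring that is on the bench flat on the sloped deck of the rack, then swing the yellow gate fully shut over them, and then lock it by pushing the R-clip's straight leg through the cross-hole of the post, from either side, until its bent leg has ridden over the post and the hump hugs it. Leave the brass plug gauge and the oil bottle where they are.

Things in the scene. Friction and masses are not known exactly. Their poses are not given: they have to be found in the camera images.
- rack: Grey steel transit rack fixed to the bench: base plate 255 x 318 x 12 mm. Origin on the bench under the middle of the sloped deck; x points away from the robot, up the slope; y along the row of rings, z up. It does not move when pushed. The vertical steel post stands 130 mm before the origin (at x = -0.130, y = 0), 26 mm in diameter, top at z = 0.123.
- deck: Sloped aluminium deck of the rack, 130 mm (its x) by 300 mm (its y) usable, fixed, tilted 0.21 rad (12 degrees) so that it rises away from the robot. Origin at the middle of its upper face, 65 mm above the bench; z is its normal. A 7 mm ledge at its low front edge (x = -0.065) and 8 mm ledges at both ends (y = +-0.150). Four green circles at x = -0.020, y = -0.102, -0.034, 0.034, 0.102 mark where rings fit side by side; rings (at most four) may lie anywhere on the deck.
- gate (a joint): Yellow gate hinged along the deck's high rear edge, an open frame of 6 mm thick bars; rad. 0 = shut: lying parallel to the deck, 36 mm above it, over the rings, its slotted tongue around the post. It grows as it opens upwards and back; starts at 1.7 to 2.0 (upright), end stop 2.1. A stiff hinge (0.22 N m of friction): it stays where it is left, and must be pushed all the way.
- gate_hinge (a point): Middle of the gate's hinge axis, which runs along the deck's y; at x = 0.060, z = 0.036 in the deck's frame. Its axes turn with the gate: x points from the front bar to the hinge, z is the outer face (up when shut).
- gate_bar (a point): Middle of the gate's front cross bar, 135 mm from the hinge; the bar is 20 mm wide, 6 mm thick and 298 mm long along y. In the middle a slotted tongue, 52 mm wide, goes on from it to 220 mm from the hinge.
- post_hole (a point): Centre of the cross-hole of the post, 98 mm above the bench; axes as the rack's. The hole runs right through along the rack's y (level), is 12 mm wide and 11 mm high, its mouths a little countersunk. The shut gate's tongue lies about 20 mm below it.
- clip_seat (a point): Large R-clip of 8 mm spring wire, 155 mm long, lying flat on the bench with its legs side by side. This point is on the straight leg's axis, 4 mm above the clip's underside, just where the leg is to lie at the middle of the post; x points along the straight leg to its tip (55 mm ahead), y to the bent leg, z up. The bent leg is sprung sideways, has a hump abreast of this point that hugs the post and a flared tip 52 mm ahead; pushing it over the post takes about 8 to 15 N.
- clip_grip (a point): Centre of the clip's red plastic grip, a block 42 mm (along the legs) x 14 mm x 28 mm high, standing on the same underside as the wire; 78 mm behind clip_seat and 6 mm towards the bent leg, 10 mm higher. Axes as clip_seat's.
- master_mid (a point): Black master ring, 60 mm outside, 30 mm bore, 38 mm high, at the start lying flat somewhere on the sloped deck (too tall for the gate to shut over it); this point is at its centre, half-way up, z its axis.
- master: The same black master ring; origin at the centre of its underside.
- stand_top (a point): Centre of the top, 38 mm above the bench, of the master ring's stand: a fixed round wooden block 72 mm in diameter with a green top, standing among the bright rings. z up.
- ring1_mid (a point): Bright steel ring, 56 mm outside, 36 mm bore, 26 mm high, lying flat on the bench; this point is at its centre, half-way up, z its axis. May be absent.
- ring2_mid (a point): Bright steel ring, 56 mm outside, 36 mm bore, 26 mm high, lying flat on the bench; this point is at its centre, half-way up, z its axis. May be absent.
- ring3_mid (a point): Bright steel ring, 56 mm outside, 36 mm bore, 26 mm high, lying flat on the bench; this point is at its centre, half-way up, z its axis. May be absent.
- ring4_mid (a point): Bright steel ring, 56 mm outside, 36 mm bore, 26 mm high, lying flat on the bench; this point is at its centre, half-way up, z its axis. May be absent.
- ring1: The same ring; origin at the centre of its underside. May be absent.
- ring2: The same ring; origin at the centre of its underside. May be absent.
- ring3: The same ring; origin at the centre of its underside. May be absent.
- ring4: The same ring; origin at the centre of its underside. May be absent.
- clip: The same R-clip; origin on its underside, 52 mm behind clip_seat; axes as clip_seat's.
- plug: Brass plug gauge, 36 mm in diameter, 75 mm high, standing upright at the left. Leave alone. Origin under it.
- oil: Small yellow oil bottle, 50 mm in diameter, 130 mm high, at the right. Leave alone. Origin under it.

How it is judged:
By the outcome, as a careful person would: the job done as asked, in the order asked, and still so for the second after the job is handed in, with the robot touching nothing.
Of ring1, ring2, ring3, ring4 only 2 to 4 are there at a start; the rules pass over those that are not, and their reading is None.
At some moment in a run one of ring1, ring2, ring3, ring4, clip may be knocked a few centimetres aside while the robot is not near it.
It also fails if it takes over 210 s, if anything falls off the work surface, if the arm or the gripper's body presses on something with over 40 N, if the wrist force passes 120 N, or if a joint passes its speed limit or range.

### The arm

A 6-joint arm with a two-finger parallel gripper is mounted at the origin on the work surface. World frame = base frame: x ahead of the robot, y to its left, z up, the work surface at z = 0. Lengths are in m, angles in rad, forces in N, time in s.
With the tool pointing down it reaches from about 0.375 to 0.9 m from the base axis. Payload 3.1 kg.
Tool frame: the origin (TCP) lies at the centre of the arm's flange, where the gripper is bolted on; the fingertips stand 173 mm ahead of it and the grasp point (between the pads) lies 155 mm ahead of it; z points along the fingers, y is the line along which they close (so a half turn about z gives the same grasp; the last joint's range is limited). The gripper opens to 85 mm and grips with 20 to 120 N. Pads are 22 mm wide; open, the fingers measure 114 mm over their backs; the gripper's body (76 mm by 85 mm) begins 54 mm behind the grasp point. The pads swing forward as they close: fully open they stand 13 mm farther back than shut.
Start: joints at [-0.178, 0.527, 1.433, -0, 1.181, -0.178], TCP at [0.625, 0, 0.405] pointing down, gripper open.
Joint ranges: [-3.08, 3.08], [-0.75, 2.2], [0.22, 2.44], [-1.43, 4.57], [0, 2.65], [-2.85, 2.85]. Speed limits (rad/s): [2.79, 2.79, 3.14, 3.14, 3.14, 3.14].

### API

Orientations are given as a unit quaternion [x, y, z, w].
In Python, from station import * gives the robot as it stands.
- The arm moves only by the shell command python3 -m jog 'ROWS' [OPENING] [FORCE]. ROWS is a JSON object of lists of equal length, an entry for each row: "linear": the shift along the world's x, y, z in mm, a list of three; "turn": the turn about the world's z in units of 5 degrees (1.0 is 5 degrees). A call has 1 to 12 rows; each row shifts and turns the commanded pose from where the row before left it; what a row does not reach is not made up. A row lasts 1/8 s, in which the tool goes at most 62.5 mm and 10.7 degrees, less where a joint would pass 70% of its speed; a pose out of reach is approached as far as the arm can. A call is refused whole if a number of a shift passes 62.5 or a number of a turn 1, either way. A call with a gripper value outside its range is refused whole. OPENING is the opening, from 0 (shut) to 1 (fully open), set as the call begins (- or left out, the last holds). The fingers move at their own pace and stop on an object; FORCE is the grip in N (left out, the last holds). Time passes only in rows, so rows that do not move let the fingers close. It gives the time, the measured TCP pose, the force, the opening and the grip force at its end, in the units of the state.
- sense(): the state, without advancing time (a new reading comes with each control period).
- snapshot(name): name is "scene" or "side" or "wrist"; returns the picture (400x640x3 uint8, red, green, blue); there is no depth.
- get_calibration(name): a dict with "fx", "fy", "cx", "cy" (pixels), "world_to_cam" (4x4, takes a point from world to camera coordinates). Camera axes: x right, y down, z forward; pixel columns grow to the right and rows downward; lengths in m; the calibration is good to about 2 mm. A picture is of the moment at which its call begins: read the wrist's pose just before it. get_calibration takes no time and is no camera call; for the wrist camera it gives the pose at the moment of the call.
- sign_off(): hands the job in; it is judged then, once.
The state is a dict: "t": time; "q": joint angles; "qd": joint speeds; "tau": joint torques, N m; "tcp_pos": TCP position; "tool_rot": TCP orientation; "force": force on the tool from outside, world axes, zero at the start; "ft_torque": the same for the moment, N m; "finger_gap": opening from 0.0 (shut) to 1.0 (fully open); "gripper_force": force on a finger pad.
Only numpy, scipy, OpenCV 4.12 (cv2) and the standard library are available. Lean on these libraries where they do the work, as an engineer would, in place of code of your own. Each camera call takes 0.05 s, during which the arm holds its last target. There are 200 camera calls.

## Working session

There is one attempt and no reset: what is moved stays moved. The work goes in short steps, Python scripts to look and compute and a shell command to move; the robot and the scene stay as the last step left them, time stands still between calls to the robot, and variables do not carry over. Pictures are saved under pics/ and viewed, at most 14 in all, crops included, and the job is handed in when it is done.

```bash
ls; mkdir -p pics; python3 - <<'E'
from station import *
import cv2
for n in ("scene","side"):
    im=snapshot(n); cv2.imwrite(f"pics/{n}0.png",im[:,:,::-1])
    c=get_calibration(n); print(n,c)
s=sense(); print(s['t'],s['tcp_pos'],s['tool_rot'],s['force'])
E
```

```text
pics
scene {'fx': 436.0930715897823, 'fy': 436.0930715897823, 'cx': 317.8672962611697, 'cy': 192.74445544991585, 'world_to_cam': array([[-0.69591535,  0.71781054,  0.02120959,  0.40333064],
       [ 0.48568025,  0.4922105 , -0.72238737, -0.14765731],
       [-0.52897686, -0.49241939, -0.69116325,  1.50815396],
       [ 0.        ,  0.        ,  0.        ,  1.        ]])}
side {'fx': 511.45806614191594, 'fy': 511.45806614191594, 'cx': 318.0874930045752, 'cy': 203.57163430816834, 'world_to_cam': array([[-0.93863934, -0.34488847,  0.00285322,  0.46603042],
       [-0.21675844,  0.58344895, -0.78268966,  0.23007805],
       [ 0.26827593, -0.73528176, -0.62240562,  1.39292286],
       [ 0.        ,  0.        ,  0.        ,  1.        ]])}
0.1 [6.24694271e-01 7.89448225e-05 4.03798866e-01] [ 7.07093414e-01  7.07119428e-01 -5.82033147e-04 -8.23956439e-04] [ 0.0919108  -0.02268684  0.04517911]
```

View pics/scene0.png

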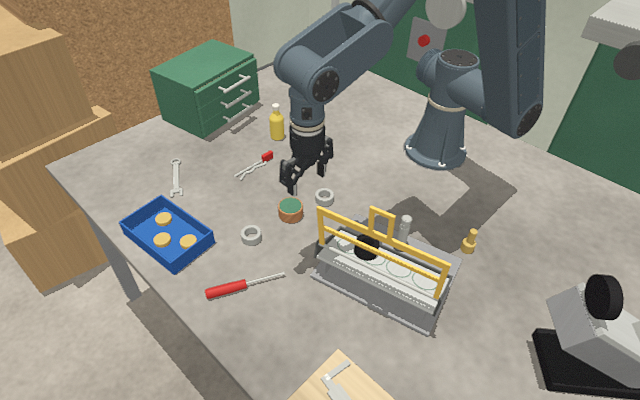

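View pics/side0.png

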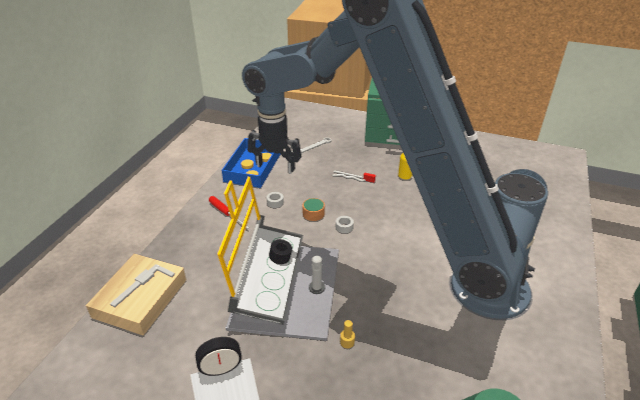

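The scene shows two bright rings at scene (251,235) and (325,198), the stand at (290,205), the master at (366,248) and the clip grip at (267,155). The post top is at scene (406,217) and side (317,258). I'll triangulate these roughly.

```bash
cat > h.py <<'E'
from station import *
import numpy as np, cv2
from scipy.spatial.transform import Rotation as R
def ray(c,uv):
    M=np.array(c['world_to_cam']); Rm=M[:3,:3]; o=-Rm.T@M[:3,3]
    d=Rm.T@np.array([(uv[0]-c['cx'])/c['fx'],(uv[1]-c['cy'])/c['fy'],1.]); return o,d/np.linalg.norm(d)
def plane(c,uv,z):
    o,d=ray(c,uv); return o+d*(z-o[2])/d[2]
def tri(c1,u1,c2,u2):
    A=[];b=[]
    for c,u in((c1,u1),(c2,u2)):
        o,d=ray(c,u);P=np.eye(3)-np.outer(d,d);A.append(P);b.append(P@o)
    x=np.linalg.solve(A[0]+A[1],b[0]+b[1]); return x
def proj(c,p):
    q=np.array(c['world_to_cam'])@np.append(p,1); return np.array([c['fx']*q[0]/q[2]+c['cx'],c['fy']*q[1]/q[2]+c['cy']])
def blobs(im,lo,hi,amin=20,roi=None):
    m=cv2.inRange(cv2.cvtColor(im,cv2.COLOR_RGB2HSV),np.array(lo),np.array(hi))
    if roi: k=np.zeros_like(m);k[roi[1]:roi[3],roi[0]:roi[2]]=255;m&=k
    n,l,st,ce=cv2.connectedComponentsWithStats(m)
    return [(ce[i].round(1),st[i]) for i in range(1,n) if st[i][4]>=amin],m,l
E
python3 - <<'E'
from h import *
np.set_printoptions(precision=4,suppress=True)
a,b=get_calibration("scene"),get_calibration("side")
for n,u,v,z in [("ringA",(251,235),(275,200),.026),("ringB",(325,198),(345,224),.026),("stand",(290,205),(314,205),.038),("master",(367,243),(281,243),.1),("post",(406,217),(317,258),.123),("grip",(267,155),(370,178),.02),
 ("gateL tip",(318,209),(246,180),0),("gateR tip",(447,267),(226,296),0),("base R corner", (435,333),(230,333),0),("base near",(462,262),(328,338),.012),("base far",(400,210),(338,249),.012)]:
    print(n,tri(a,u,b,v),plane(a,u,z),plane(b,v,z))
x=cv2.imread("pics/scene0.png");y=cv2.imread("pics/side0.png")
A=cv2.resize(x[190:340,295:475],None,fx=3.3,fy=3.3,interpolation=2)[:,:594]
B=cv2.resize(y[170:345,215:350],None,fx=3.3,fy=3.3,interpolation=2)
h=max(A.shape[0],B.shape[0]);o=np.zeros((h,800,3),np.uint8);o[:A.shape[0],:400]=cv2.resize(x[190:340,295:475],(400,333));o[:A.shape[0],400:400+B.shape[1]][:]=B[:A.shape[0],:400] 
cv2.imwrite("pics/z.png",o)
E
```

```text
ringA [ 0.6993 -0.141   0.0094] [ 0.7078 -0.1282  0.026 ] [ 0.69   -0.1229  0.026 ]
ringB [ 0.4468 -0.1005  0.0105] [ 0.4616 -0.0858  0.026 ] [ 0.4416 -0.0886  0.026 ]
stand [ 0.5594 -0.1325  0.0337] [ 0.5628 -0.1284  0.038 ] [ 0.5576 -0.1285  0.038 ]
master [0.5558 0.1398 0.1018] [0.5594 0.1456 0.1   ] [0.5562 0.1294 0.1   ]
post [0.4375 0.1706 0.1213] [0.4394 0.1719 0.123 ] [0.4368 0.1714 0.123 ]
grip [ 0.44   -0.3708  0.0108] [ 0.4461 -0.3636  0.02  ] [ 0.4371 -0.3559  0.02  ]
gateL tip [0.6701 0.0815 0.2509] [ 0.4903 -0.086   0.    ] [ 0.8453 -0.2211  0.    ]
gateR tip [0.564  0.3711 0.1767] [0.4015 0.3008 0.    ] [0.6583 0.274  0.    ]
base R corner [0.5884 0.3833 0.0069] [0.5848 0.3831 0.    ] [0.5914 0.3778 0.    ]
base near [0.3579 0.3163 0.0039] [0.3691 0.323  0.012 ] [0.3547 0.3159 0.012 ]
base far [0.4037 0.1245 0.1073] [0.3308 0.094  0.012 ] [0.4311 0.0094 0.012 ]Traceback (most recent call last):
  File "<stdin>", line 10, in <module>
ValueError: could not broadcast input array from shape (333,400,3) into shape (495,400,3)
```

```bash
python3 -m jog '{"linear":[[-30,0,40],[-40,30,50],[-40,60,10],[0,50,0],[0,30,0],[0,0,0]],"turn":[0,0,0,0,0,0]}'; python3 - <<'E'
from h import *
im=snapshot("wrist");cv2.imwrite("pics/w1.png",im[:,:,::-1]);print(get_calibration("wrist"))
E
```

```text
t: 0.85
tcp_pos: [0.5247, 0.1598, 0.4972]
tool_rot: [0.706, 0.708, -0.0, -0.0]
force: [-0.6, -0.5, -0.2]
finger_gap: 1.003
gripper_force: 0.0
{'fx': 298.02439490902213, 'fy': 298.02439490902213, 'cx': 321.9858202088895, 'cy': 199.56918967560458, 'world_to_cam': array([[ 9.99997175e-01,  1.82021254e-03, -1.52843985e-03,
        -5.24218985e-01],
       [ 2.18368567e-03, -9.57504387e-01,  2.88410439e-01,
         8.70844779e-02],
       [-9.38519559e-04, -2.88412962e-01, -9.57505657e-01,
         5.13256155e-01],
       [ 0.00000000e+00,  0.00000000e+00,  0.00000000e+00,
         1.00000000e+00]])}
```

View pics/w1.png

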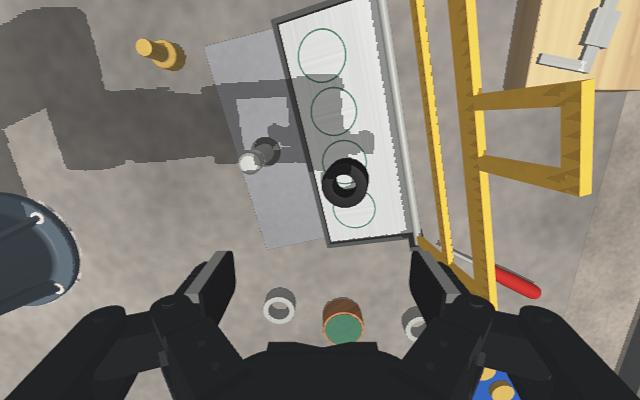

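The wrist view shows the deck circles at (321,55), (334,111), (346,163) and (354,211), the post top at (251,163) and the master at (345,183). The stand is at (344,330) and ring B at (279,303). I'll fit the rack pose from these.

```bash
cat >> h.py <<'E'
def deckT(x0,y0,yaw,p):
    q=R.from_euler('y',-0.21).apply(p)+[0,0,.065]
    return R.from_euler('z',yaw).apply(q)+[x0,y0,0]
E
python3 - <<'E'
from h import *
from scipy.optimize import least_squares
np.set_printoptions(precision=4,suppress=True)
im=cv2.imread("pics/w1.png")[:,:,::-1].copy();c=get_calibration("wrist")
hsv=cv2.cvtColor(im,cv2.COLOR_RGB2HSV)
m=cv2.inRange(hsv,np.array([45,45,30]),np.array([90,255,255]));m[:,:270]=0;m[260:]=0
pts=np.argwhere(m)[:,::-1].astype(float)
print(len(pts))
ks=[.102,.034,-.034,-.102]; init=[(321,55),(334,111),(346,163),(354,211)]
cen=[]
for g in init:
    d=np.hypot(*(pts-g).T); s=pts[(d>17)&(d<33)]
    e=cv2.fitEllipse(s.astype(np.float32)) ; cen.append(e[0]); print(g,len(s),e)
post=tri(get_calibration("scene"),(406,217),get_calibration("side"),(317,258))
def res(v):
    r=[]
    for k,u in zip(ks,cen): r+=list(proj(c,deckT(*v,[-.02,k,0]))-u)
    p=R.from_euler('z',v[2]).apply([-.13,0,.123])+[v[0],v[1],0]
    r+=list(proj(c,p)-[251,163])
    r+=list(proj(get_calibration("scene"),p)-[406,217])+list(proj(get_calibration("side"),p)-[317,258])
    return r
s=least_squares(res,[.57,.19,.1],loss='soft_l1');print(s.x,np.array(res(s.x)))
# master top dark, stand, rings
for n,lo,hi,z,roi in [("master",[0,0,0],[180,255,45],0,(318,150,375,215)),("stand",[45,60,40],[90,255,255],.038,(310,300,380,345)),("ring",[0,0,150],[180,40,255],.026,(255,280,305,330)),("red",[0,150,80],[8,255,255],0,None)]:
    b,mm,l=blobs(im,lo,hi,60,roi)
    for ce,st in b:
        print(n,ce,st,plane(c,(st[0]+st[2]/2,st[1]+st[3]/2),z), plane(c,ce,z))
E
```

```text
537
(321, 55) 198 ((321.5550842285156, 55.17942428588867), (47.18944549560547, 53.67288589477539), 4.609164714813232)
(334, 111) 204 ((333.4389953613281, 111.1270523071289), (43.55158996582031, 56.34601974487305), 169.61061096191406)
(346, 163) 128 ((344.14495849609375, 160.73757934570312), (41.41942596435547, 50.89102554321289), 162.11489868164062)
(354, 211) 78 ((352.6288146972656, 205.53268432617188), (40.088172912597656, 47.022640228271484), 146.3759765625)
[0.5656 0.2028 0.2312] [-0.0241 -0.422  -0.0021 -0.5106  0.0814  0.4999  1.4205  1.7916 -2.4109
  0.2153  0.4262  0.1513 -1.0319  0.1833]
master [342.7 176.2] [322 158  46  49 771] [0.5609 0.1208 0.    ] [0.557  0.1311 0.    ]
stand [343.1 329. ] [326 315  36  29 832] [ 0.5625 -0.1303  0.038 ] [ 0.5609 -0.1293  0.038 ]
ring [279.4 305.2] [ 255  280   50   50 1962] [ 0.452  -0.0901  0.026 ] [ 0.451  -0.0905  0.026 ]
red [517.  283.5] [495 266  46  33 670] [ 0.873  -0.0611  0.    ] [ 0.8716 -0.0631 -0.    ]
```

```bash
python3 -m jog '{"linear":[[0,0,0],[0,0,0],[0,0,0],[0,0,0],[0,0,0],[0,0,0],[0,0,0],[0,0,0],[0,0,0],[0,0,0],[0,0,0]],"turn":[1,1,1,1,1,1,1,1,1,1,1]}' >/dev/null; python3 -m jog '{"linear":[[0,0,-10],[6,-4,-20],[6,-4,-20],[6,-4,-20],[6,-5,-20],[6,-5,0],[0,0,0],[0,0,0],[0,0,0],[0,0,0],[0,0,0]],"turn":[1,1,1,1,1,1,1,1,1,0.65,0]}'; python3 - <<'E'
from h import *
im=snapshot("wrist");cv2.imwrite("pics/w2.png",im[:,:,::-1]);print(R.from_quat(sense()['tool_rot']).as_matrix().round(3),sense()['q'])
E
```

```text
t: 3.65
tcp_pos: [0.5555, 0.1347, 0.4071]
tool_rot: [-0.114, 0.993, -0.0, -0.0]
force: [-0.4, 1.1, 0.3]
finger_gap: 1.0
gripper_force: 0.0
[[-0.974 -0.227 -0.001]
 [-0.227  0.974 -0.   ]
 [ 0.001 -0.    -1.   ]] [ 4.29024832e-02  4.52634619e-01  1.56603166e+00 -4.39455135e-04
  1.12357946e+00 -1.75650478e+00]
```

View pics/w2.png

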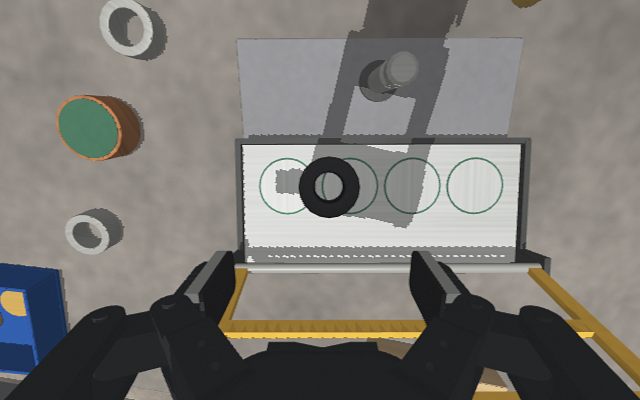

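This view shows the deck square in the picture, with circles at x≈287, 350, 412 and 475, y≈186, and the master at (329,187). The stand is at (90,127), with rings at (127,28) and (88,232).

```bash
cat > m2.py <<'E'
from h import *
from scipy.optimize import least_squares
np.set_printoptions(precision=4,suppress=True)
im=cv2.imread("pics/w2.png")[:,:,::-1].copy();c=get_calibration("wrist")
hsv=cv2.cvtColor(im,cv2.COLOR_RGB2HSV)
m=cv2.inRange(hsv,np.array([45,40,30]),np.array([90,255,255]))
pts=np.argwhere(m)[:,::-1].astype(float)
U=[];K=[]
for k,g in [(-.102,(287,186)),(.034,(412,186)),(.102,(475,186)),(-.034,(350,186))]:
    d=np.hypot(*(pts-g).T); s=pts[(d>22)&(d<33)]
    if k==-.034: s=s[s[:,0]>360]
    if k==-.102: s=s[s[:,0]<305]
    e=least_squares(lambda v:np.hypot(s[:,0]-v[0],s[:,1]-v[1])-v[2],[*g,28],loss='soft_l1').x
    U.append(e[:2]);K.append(k);print(g,e)
S,D=get_calibration("scene"),get_calibration("side")
def res(v):
    r=[]
    for k,u in zip(K,U): r+=list(proj(c,deckT(*v,[-.02,k,0]))-u)
    p=R.from_euler('z',v[2]).apply([-.13,0,.123])+[v[0],v[1],0]
    return r
s=least_squares(res,[.566,.203,.23]);v=s.x;print("rack",v,np.array(res(v)))
p=R.from_euler('z',v[2]).apply([-.13,0,.123])+[v[0],v[1],0]
print("post top pix pred",proj(c,p),proj(S,p),proj(D,p),p)
# master: dark annulus outer contour in a ROI
mm=((hsv[:,:,2]<60)&(np.hypot(*np.meshgrid(np.arange(640)-329,np.arange(400)-187))<38)).astype(np.uint8)
ct=max(cv2.findContours(mm,cv2.RETR_CCOMP,cv2.CHAIN_APPROX_NONE)[0],key=len)
cc,rr=cv2.minEnclosingCircle(ct);print("master px",cc,rr,cv2.fitEllipse(ct))
# cast to plane: deck plane shifted 38 mm
n=R.from_euler('z',v[2]).apply(R.from_euler('y',-.21).apply([0,0,1]));
for h in (.038,):
    o,d=ray(c,cv2.fitEllipse(ct)[0]);q0=deckT(*v,[0,0,h]);q=o+d*((q0-o)@n)/(d@n)
    mid=q-n*.019;print("master top",q,"mid",mid)
print("tcp",sense()['tcp_pos'])
b,_,_=blobs(im,[45,60,40],[90,255,255],300,(40,80,150,180))
for ce,st in b: print("stand",ce,st,plane(c,ce,.038))
for n_,g in(("A",(88,232)),("B",(127,28))):
    k=((hsv[:,:,2]>165)&(hsv[:,:,1]<30)).astype(np.uint8)
    nn,l,st,ce=cv2.connectedComponentsWithStats(k)
    for i in range(1,nn):
        if st[i][4]>100 and np.hypot(*(ce[i]-g))<20:
            ct=max(cv2.findContours((l==i).astype(np.uint8),cv2.RETR_EXTERNAL,cv2.CHAIN_APPROX_NONE)[0],key=len)
            e=cv2.fitEllipse(ct);print("ring",n_,st[i],e,plane(c,e[0],.026))
E
python3 m2.py
```

```text
(287, 186) [286.9304 185.5922  27.4831]
(412, 186) [411.8298 185.3805  27.4631]
(475, 186) [474.3547 185.2457  27.5223]
(350, 186) [349.467  185.4116  27.4817]
rack [0.5645 0.203  0.23  ] [-0.0386 -0.0243  0.0693 -0.0227  0.0373  0.0071 -0.068   0.0513]
post top pix pred [403.4836  67.3946] [406.8256 217.0063] [316.3285 258.4015] [0.4379 0.1734 0.123 ]
master px (329.0, 186.75) 30.43958854675293 ((328.81488037109375, 186.81463623046875), (59.02424621582031, 59.879878997802734), 2.348507881164551)
master top [0.5508 0.141  0.098 ] mid [0.5546 0.1419 0.0794]
tcp [0.5555 0.1349 0.4072]
stand [ 87.7 127.9] [  59   99   59   59 2633] [ 0.5603 -0.1288  0.038 ]
ring A [ 65 215  44  40 707] ((86.19001007080078, 234.5171661376953), (35.36722946166992, 45.36381912231445), 122.9651107788086) [ 0.6986 -0.1386  0.026 ]
ring B [  99    0   54   56 1224] ((125.54410552978516, 26.523887634277344), (48.337127685546875, 59.32752990722656), 146.16241455078125) [ 0.4486 -0.0998  0.026 ]
```

```bash
python3 -m jog '{"linear":[[-1,7,-30],[0,0,-50],[0,0,-50],[0,0,-25],[0,0,-15],[0,0,0],[0,0,0]],"turn":[0,0,0,0,0,0,0]}'; python3 -m jog '{"linear":[[0,0,0],[0,0,0],[0,0,0],[0,0,0],[0,0,0],[0,0,0]],"turn":[0,0,0,0,0,0]}' 0.3 50
```

```text
t: 4.58
tcp_pos: [0.5549, 0.143, 0.2385]
tool_rot: [-0.115, 0.993, -0.0, 0.001]
force: [0.6, 0.2, 0.8]
finger_gap: 0.994
gripper_force: 0.0
t: 5.32
tcp_pos: [0.5548, 0.1428, 0.2394]
tool_rot: [-0.116, 0.993, -0.001, 0.001]
force: [-0.7, -2.9, 6.4]
finger_gap: 0.699
gripper_force: 52.8
```

```bash
python3 -m jog '{"linear":[[0,0,30],[0,0,45],[0,0,35],[0,-30,0],[0,-60,0],[0,-60,0],[1,-60,0],[1,-40,0],[0,-22,-30],[0,0,-40],[0,0,-30],[0,0,0]],"turn":[0,0,0,0,0,0,0,0,0,0,0,0]}'; python3 - <<'E'
from h import *
for n in ("side","wrist"):
    im=snapshot(n);cv2.imwrite(f"pics/{n}3.png",im[:,:,::-1])
a=cv2.imread("pics/side3.png")[120:360,200:440]; b=cv2.imread("pics/wrist3.png")[100:400,160:480]
cv2.imwrite("pics/c3.png",np.hstack([cv2.resize(a,(360,360)),cv2.resize(b,(384,360))]))
E
```

```text
t: 6.82
tcp_pos: [0.5546, -0.1284, 0.2448]
tool_rot: [-0.115, 0.993, 0.002, -0.004]
force: [-1.1, 0.6, -6.7]
finger_gap: 0.694
gripper_force: 57.5
```

View pics/c3.png

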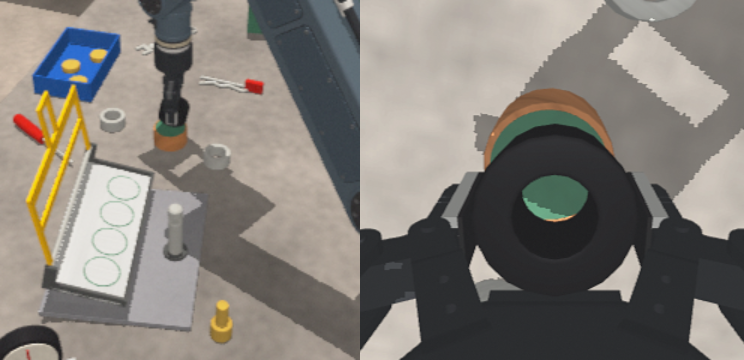

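The master hangs over the stand, and there are only two bright rings. Lowering it now.

```bash
python3 -m jog '{"linear":[[2,0,-8],[0,0,-6],[0,0,-4],[0,0,-3],[0,0,-2],[0,0,0]],"turn":[0,0,0,0,0,0]}';python3 -m jog '{"linear":[[0,0,-2],[0,0,-2],[0,0,-1],[0,0,0]],"turn":[0,0,0,0]}' - 20
```

```text
t: 7.68
tcp_pos: [0.5582, -0.1289, 0.2244]
tool_rot: [-0.115, 0.993, 0.0, -0.0]
force: [-0.6, -0.5, -5.9]
finger_gap: 0.692
gripper_force: 57.5
t: 8.18
tcp_pos: [0.5588, -0.1289, 0.2217]
tool_rot: [-0.115, 0.993, -0.0, 0.001]
force: [-0.9, 2.1, 9.3]
finger_gap: 0.694
gripper_force: 58.7
```

```bash
python3 -m jog '{"linear":[[0,0,0],[0,0,0],[0,0,0]],"turn":[0,0,0]}' 0.95; python3 -m jog '{"linear":[[0,0,30],[-3,0,50],[0,0,50],[0,0,0],[0,0,0]],"turn":[0,0,0,0,0]}' 1; cat > m4.py <<'E'
from h import *
import sys
np.set_printoptions(precision=4,suppress=True)
c=get_calibration("wrist");im=snapshot("wrist");cv2.imwrite("pics/"+sys.argv[1],im[:,:,::-1])
g=proj(c,[.5603,-.1288,.076]);hsv=cv2.cvtColor(im,cv2.COLOR_RGB2HSV)
xx,yy=np.meshgrid(np.arange(640),np.arange(400))
mm=((hsv[:,:,2]<60)&(np.hypot(xx-g[0],yy-g[1])<70)).astype(np.uint8)
k=cv2.connectedComponentsWithStats(mm);i=1+np.argmax(k[2][1:,4])
ct=max(cv2.findContours((k[1]==i).astype(np.uint8),cv2.RETR_EXTERNAL,cv2.CHAIN_APPROX_NONE)[0],key=len)
e=cv2.fitEllipse(ct);print("master",g,e,k[2][i],plane(c,e[0],.076))
b,m,_=blobs(im,[5,90,50],[18,255,255],100)
for ce,st in b: print("wood",ce,st)
b,m,_=blobs(im,[45,60,40],[90,255,255],20)
for ce,st in b: print("green",ce,st,plane(c,ce,.038))
E
python3 m4.py w4.png
```

```text
t: 8.55
tcp_pos: [0.5584, -0.1291, 0.2195]
tool_rot: [-0.115, 0.993, -0.0, 0.0]
force: [0.6, -0.8, 0.2]
finger_gap: 0.949
gripper_force: 0.0
t: 9.18
tcp_pos: [0.5549, -0.1288, 0.3491]
tool_rot: [-0.115, 0.993, 0.0, -0.0]
force: [-0.6, 0.1, 0.6]
finger_gap: 0.999
gripper_force: 0.0
master [319.8455 206.8378] ((320.6918029785156, 205.5050048828125), (66.45535278320312, 72.19219207763672), 179.10618591308594) [ 287  169   68   73 3240] [ 0.559  -0.1284  0.076 ]
wood [319.4 170.4] [284 154  72  53 729]
green [313.5 174.4] [288 164  63  36 385] [ 0.5421 -0.1395  0.038 ]
green [320.8 203.2] [306 194  30  20 445] [ 0.5686 -0.1261  0.038 ]
green [540.  258.2] [517 231  60  62 203] [0.5749 0.11   0.038 ]
green [608.5 259. ] [588 231  52  62 189] [0.5594 0.1801 0.038 ]
```

View pics/w4.png

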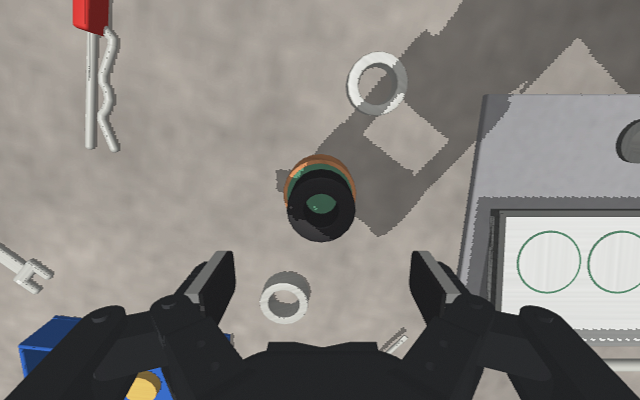

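```bash
python3 - <<'E'
from h import *
c=get_calibration("wrist")
a=np.linspace(0,2*np.pi,180)
def bb(x,y,r,zs):
    P=np.array([proj(c,[x+r*np.cos(t),y+r*np.sin(t),z]) for z in zs for t in a]);return P.min(0).round(1),P.max(0).round(1)
print("master",bb(.5603,-.1288,.03,(.038,.076)),"meas 287,169 355,242")
print("stand",bb(.5603,-.1288,.036,(0,.038,)),bb(.5603,-.1288,.036,(.038,)),"meas 284,154 356")
for x,y,z in [(.5603,-.1288,.076),(.5703,-.1288,.076),(.5603,-.1188,.076)]: print(proj(c,[x,y,z]))
E
```

```text
master (array([284.1, 165. ]), array([354.6, 240.2])) meas 287,169 355,242
stand (array([282.5, 153.1]), array([356.6, 229.9])) (array([282.5, 158.6]), array([356.6, 229.9])) meas 284,154 356
[319.3551629  207.74856567]
[316.723044   218.50704339]
[330.77415284 210.28876938]
```

```bash
cat > rings.py <<'E'
from h import *
import sys
np.set_printoptions(precision=4,suppress=True)
c=get_calibration("wrist");im=cv2.imread("pics/"+sys.argv[1])[:,:,::-1].copy() if len(sys.argv)>1 else snapshot("wrist")
hsv=cv2.cvtColor(im,cv2.COLOR_RGB2HSV);g=cv2.GaussianBlur(cv2.cvtColor(im,cv2.COLOR_RGB2GRAY),(3,3),0)
k=((hsv[:,:,2]>165)&(hsv[:,:,1]<30)).astype(np.uint8)
a=np.linspace(0,2*np.pi,72,endpoint=False)
for n,p0 in (("A",(.6986,-.1386)),("B",(.4486,-.0998))):
    u=proj(c,[*p0,.026])
    if not(20<u[0]<620 and 20<u[1]<380): continue
    # bore edge of the top face: dark->bright going outwards is unreliable, use outer contour of bright blob
    nn,l,st,ce=cv2.connectedComponentsWithStats(k)
    i=min(range(1,nn),key=lambda i:np.hypot(*(ce[i]-u))+(1e3 if st[i][4]<150 else 0))
    ct=max(cv2.findContours((l==i).astype(np.uint8),cv2.RETR_EXTERNAL,cv2.CHAIN_APPROX_NONE)[0],key=len)
    P=np.array([plane(c,q[0],.026)[:2] for q in ct])
    (x,y),r=cv2.minEnclosingCircle(P.astype(np.float32));e=cv2.fitEllipse(ct)
    print(n,u,st[i],"enc",x,y,r,"ell",e,plane(c,e[0],.026))
E
python3 rings.py w4.png
```

```text
A [283.7216 304.5838] [    0   189   449   211 37330] enc 0.7366259694099426 -0.23213554918766022 0.2926124632358551 ell ((205.54122924804688, 288.1453857421875), (180.82530212402344, 461.39349365234375), 85.3240966796875) [ 0.6974 -0.2277  0.026 ]
B [378.2536  84.4393] [ 295    0  167  146 8878] enc 0.4400119185447693 -0.0982607826590538 0.0867222249507904 ell ((366.74566650390625, 42.350502014160156), (96.04448699951172, 186.25140380859375), 43.46989822387695) [ 0.4176 -0.1194  0.026 ]
```

```bash
python3 -m jog '{"linear":[[-40,10,0],[-40,10,0],[-26,10,-20],[0,0,-50],[0,0,-50],[0,0,-35],[0,0,-20],[0,0,0],[0,0,0]],"turn":[0,0,0,0,0,0,0,0,0]}' 1;  python3 - <<'E'
from h import *
im=snapshot("wrist");cv2.imwrite("pics/w5.png",im[:,:,::-1])
E
```

```text
t: 10.35
tcp_pos: [0.4491, -0.0988, 0.1743]
tool_rot: [-0.115, 0.993, 0.0, -0.001]
force: [0.6, -0.0, 0.4]
finger_gap: 0.998
gripper_force: 0.0
```

View pics/w5.png

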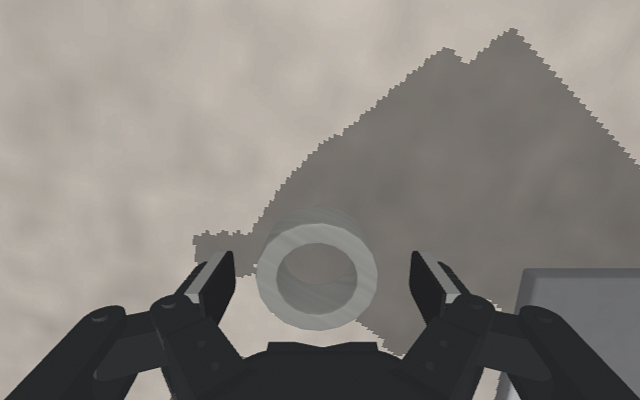

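```bash
python3 -m jog '{"linear":[[0,0,0],[0,0,0],[0,0,0],[0,0,0],[0,0,20],[0,0,50],[0,0,50],[0,0,36],[10,30,0],[15,58,0],[15,58,0],[15,58,0]],"turn":[0,0,0,0,0,0,0,0,0,0,0,0]}' 0.3 40;  python3 -m jog '{"linear":[[15,58,0],[15,54,0],[0,30,0],[0,0,-30],[0,0,-35],[0,0,-15],[0,0,0]],"turn":[0,0,0,0,0,0,0]}'
```

```text
t: 11.9
tcp_pos: [0.504, 0.1068, 0.3307]
tool_rot: [-0.115, 0.993, -0.0, -0.0]
force: [1.1, -0.4, -2.0]
finger_gap: 0.647
gripper_force: 44.2
t: 12.78
tcp_pos: [0.5338, 0.2468, 0.2496]
tool_rot: [-0.115, 0.993, -0.0, -0.001]
force: [-0.6, -0.1, -2.1]
finger_gap: 0.646
gripper_force: 44.2
```

```bash
python3 -m jog '{"linear":[[0,0,-5],[0,0,-2],[0,0,-1],[0,0,0]],"turn":[0,0,0,0]}';  python3 -m jog '{"linear":[[0,0,0],[0,0,0],[0,0,0],[0,0,20],[0,0,50],[0,0,20],[0,0,0]],"turn":[0,0,0,0,0,0,0]}' 0.9; python3 - <<'E'
from h import *
im=snapshot("wrist");cv2.imwrite("pics/w6.png",im[:,:,::-1])
E
```

```text
t: 13.28
tcp_pos: [0.5344, 0.247, 0.2428]
tool_rot: [-0.115, 0.993, 0.0, 0.0]
force: [0.7, 0.6, -3.9]
finger_gap: 0.65
gripper_force: 44.2
t: 14.15
tcp_pos: [0.5348, 0.2472, 0.3344]
tool_rot: [-0.115, 0.993, 0.0, 0.002]
force: [0.4, -0.1, -2.0]
finger_gap: 0.906
gripper_force: 0.0
```

View pics/w6.png

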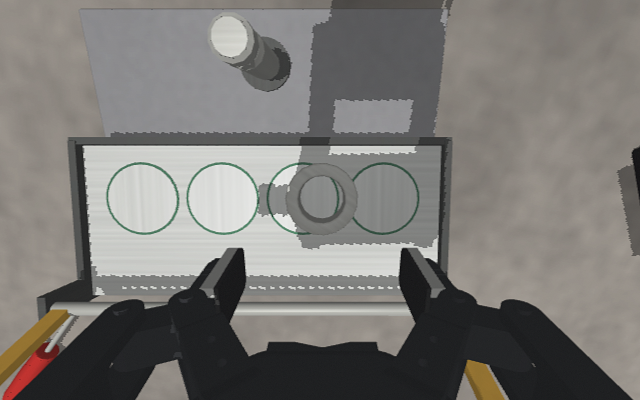

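The ring lies on the deck at pixel (322,199). Next is ring A.

```bash
python3 -m jog '{"linear":[[0,-40,0],[0,-62,0],[0,-62,0],[0,-62,0],[15,-62,0],[40,-60,0],[50,-38,0],[40,0,-10],[19,0,-40],[0,0,-50],[0,0,-30],[0,0,0]],"turn":[0,0,0,0,0,0,0,0,0,0,0,0]}' 1;  python3 - <<'E'
from h import *
c=get_calibration("wrist");im=snapshot("wrist");cv2.imwrite("pics/w7.png",im[:,:,::-1]);print(proj(c,[.6986,-.1386,.026]),proj(c,[.7086,-.1386,.026]))
E
```

```text
t: 15.7
tcp_pos: [0.6903, -0.1288, 0.1971]
tool_rot: [-0.115, 0.993, 0.002, -0.005]
force: [-0.9, 0.1, 0.4]
finger_gap: 0.997
gripper_force: 0.0
[297.77275384 270.69645185] [293.91245554 286.94628659]
```

View pics/w7.png

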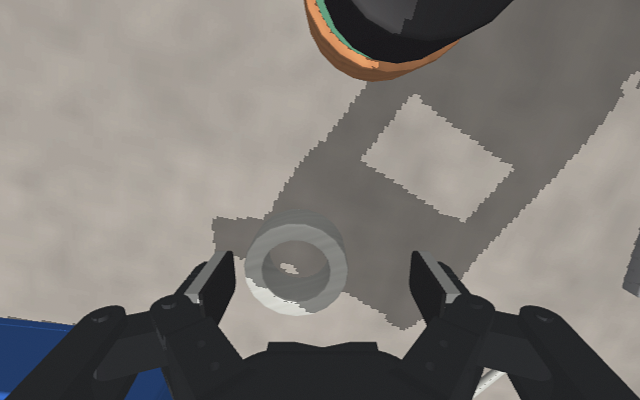

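```bash
python3 -m jog '{"linear":[[7,-10,0],[0,0,-15],[0,0,-8],[0,0,0],[0,0,0]],"turn":[0,0,0,0,0]}';  python3 -m jog '{"linear":[[0,0,0],[0,0,0],[0,0,0],[0,0,0],[0,0,20],[0,0,50],[0,0,50],[0,0,40],[-30,0,0],[-55,0,0],[-55,40,0],[0,58,0]],"turn":[0,0,0,0,0,0,0,0,0,0,0,0]}' 0.3 40
```

```text
t: 16.38
tcp_pos: [0.6994, -0.1394, 0.1795]
tool_rot: [-0.115, 0.993, 0.0, -0.0]
force: [0.3, 0.2, -0.2]
finger_gap: 0.997
gripper_force: 0.0
t: 17.88
tcp_pos: [0.5592, -0.0447, 0.3393]
tool_rot: [-0.113, 0.994, 0.001, -0.003]
force: [2.3, 0.9, -2.1]
finger_gap: 0.626
gripper_force: 43.8
```

```bash
python3 -m jog '{"linear":[[0,58,0],[0,58,0],[0,50,0],[0,25,0],[0,0,-30],[0,0,-35],[0,0,-18],[0,0,0]],"turn":[0,0,0,0,0,0,0,0]}'; python3 -m jog '{"linear":[[0,0,-4],[0,0,-3],[0,0,-2],[0,0,0]],"turn":[0,0,0,0]}'
```

```text
t: 18.88
tcp_pos: [0.5634, 0.1461, 0.2556]
tool_rot: [-0.115, 0.993, 0.0, -0.001]
force: [0.4, -0.1, -1.7]
finger_gap: 0.628
gripper_force: 43.8
t: 19.38
tcp_pos: [0.5642, 0.1462, 0.248]
tool_rot: [-0.115, 0.993, -0.0, 0.001]
force: [0.5, 0.3, -0.3]
finger_gap: 0.628
gripper_force: 44.2
```

```bash
python3 -m jog '{"linear":[[0,0,-1],[0,0,0],[0,0,0],[0,0,0],[0,0,20],[-4,0,50],[-30,0,40],[-30,0,20],[0,0,0],[0,0,0]],"turn":[0,0,0,0,0,0,0,0,0,0]}' 0.95; python3 - <<'E'
from h import *
im=snapshot("wrist");cv2.imwrite("pics/w8.png",im[:,:,::-1])
im2=snapshot("side");cv2.imwrite("pics/s8.png",im2[:,:,::-1])
im3=snapshot("scene");cv2.imwrite("pics/sc8.png",im3[:,:,::-1])
cv2.imwrite("pics/v8.png",np.vstack([cv2.resize(im[:,:,::-1],(560,350)),np.hstack([cv2.resize(im2[150:270,200:420,::-1],(400,220)),cv2.resize(im3[130:200,200:335,::-1],(400,220))])[:,:560] if 0 else cv2.resize(np.hstack([im2[150:260,210:410,::-1],im3[120:230,200:400,::-1]]),(560,154))]))
E
```

```text
t: 20.62
tcp_pos: [0.5004, 0.1462, 0.3764]
tool_rot: [-0.115, 0.993, -0.0, 0.001]
force: [-0.0, -0.0, 0.2]
finger_gap: 0.952
gripper_force: 0.0
```

View pics/v8.png

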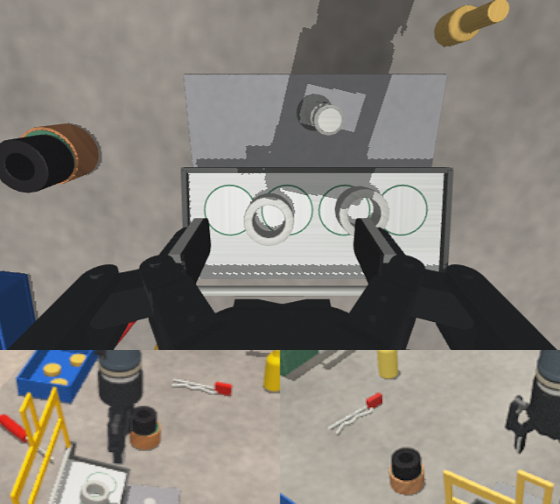

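Both rings lie on the deck, and the master sits squarely on its stand. Next I'll work out the gate push path.

```bash
python3 - <<'E'
from h import *
np.set_printoptions(precision=1,suppress=True)
V=(.5645,.203,.23)
H=np.array([.0512,.1127]);w=.011;Y=-.09
def world(rx,ry): return R.from_euler('z',V[2]).apply([rx,ry,0])[:2]+V[:2]
p=np.array(sense()['tcp_pos'])
def go(lbl,rx,tz):
    global p
    q=np.append(world(rx,Y),tz+.173);print(lbl,(1e3*q),"d",1e3*(q-p));p=q
go("over",-.02,.31);go("behind hi",.125,.31);go("behind",.125,.225)
for f in (1.75,1.5,1.25,1.0,.75,.5,.25,.05,-.1,-.21):
    C=H+.135*np.array([-np.cos(f),np.sin(f)])+.003*np.array([np.sin(f),np.cos(f)])
    go(f,C[0]+(w if f>.1 else 0.003),C[1]-(.012 if f>1.3 else .004 if f>.9 else 0)+(.002 if f<0 else 0))
E
```

```text
over [565.5 110.8 483. ] d [ 64.9 -35.3 107.4]
behind hi [706.7 143.9 483. ] d [141.2  33.1   0. ]
behind [706.7 143.9 398. ] d [  0.   0. -85.]
1.75 [671.9 135.7 406. ] d [-34.8  -8.2   8. ]
1.5 [639.2 128.1 408.6] d [-32.7  -7.7   2.6]
1.25 [606.9 120.5 410.8] d [-32.3  -7.6   2.2]
1.0 [577.  113.5 396.9] d [-29.9  -7.  -13.8]
0.75 [551.4 107.5 379.9] d [-25.6  -6.  -17. ]
0.5 [531.6 102.9 353.1] d [-19.8  -4.6 -26.9]
0.25 [518.9  99.9 322. ] d [-12.7  -3.  -31. ]
0.05 [506.7  97.  295.4] d [-12.3  -2.9 -26.6]
-0.1 [506.7  97.  277.2] d [  0.1   0.  -18.2]
-0.21 [508.6  97.5 262.5] d [  1.9   0.4 -14.7]
```

```bash
python3 -m jog '{"linear":[[0,0,50],[10,-5,50],[30,-20,7],[25,-10,0],[20,5,0],[45,10,0],[45,10,0],[31,8,0],[0,0,0],[0,0,-30],[0,0,-40],[0,0,-15]],"turn":[0,0,0,0,0,0,0,0,0,0,0,0]}' 0 40; python3 -m jog '{"linear":[[0,0,0],[-17,-4,4],[-17,-4,4],[-16,-4,1],[-16,-4,1],[-16,-4,1],[-16,-4,1],[0,0,0]],"turn":[0,0,0,0,0,0,0,0]}'
```

```text
t: 22.28
tcp_pos: [0.7046, 0.1439, 0.3948]
tool_rot: [-0.115, 0.993, 0.0, -0.004]
force: [0.4, 0.4, 1.5]
finger_gap: 0.001
gripper_force: 0.0
t: 23.28
tcp_pos: [0.6077, 0.1201, 0.4129]
tool_rot: [-0.115, 0.993, -0.0, 0.002]
force: [0.5, 0.6, -0.1]
finger_gap: 0.005
gripper_force: 0.0
```

```bash
python3 - <<'E'
from h import *
im2=snapshot("side")[:,:,::-1];im3=snapshot("scene")[:,:,::-1]
cv2.imwrite("pics/v9.png",np.hstack([cv2.resize(im2[100:350,150:400],(400,400)),cv2.resize(im3[120:340,260:480],(400,400))]))
E
```

```text
(no output)
```

View pics/v9.png

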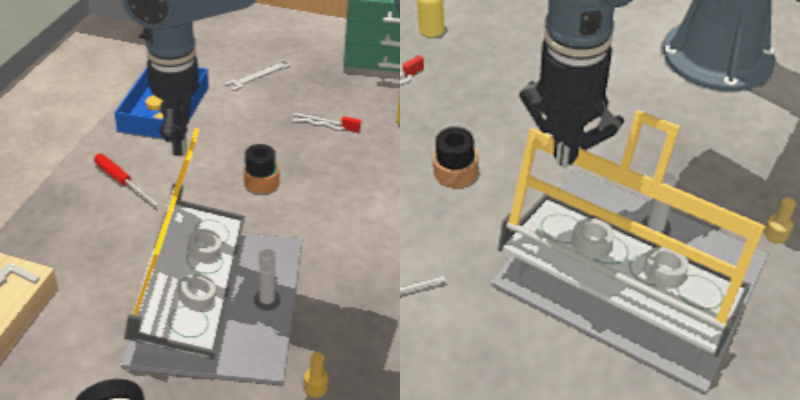

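The gate is following, with the fingertips behind the front bar. I'll continue along the arc.

```bash
python3 -m jog '{"linear":[[-15,-4,-7],[-15,-3,-8],[-13,-3,-8],[-13,-3,-9],[-10,-2,-13],[-10,-3,-14],[-6,-2,-15],[-6,-1,-16],[-6,-2,-13],[-6,-1,-13],[0,0,-10],[0,0,0]],"turn":[0,0,0,0,0,0,0,0,0,0,0,0]}'; python3 -m jog '{"linear":[[0,0,-8],[1,0,-6],[1,0,-4],[0,0,-2],[0,0,0]],"turn":[0,0,0,0,0]}'
```

```text
t: 24.88
tcp_pos: [0.5084, 0.0963, 0.284]
tool_rot: [-0.115, 0.993, 0.0, -0.0]
force: [0.2, -0.1, -0.1]
finger_gap: -0.005
gripper_force: 0.0
t: 25.5
tcp_pos: [0.5097, 0.0962, 0.2643]
tool_rot: [-0.115, 0.993, 0.0, -0.0]
force: [0.3, -0.0, -0.8]
finger_gap: 0.001
gripper_force: 0.0
```

```bash
python3 -m jog '{"linear":[[0,0,-2],[0,0,-1],[0,0,0]],"turn":[0,0,0]}';python3 -m jog '{"linear":[[0,0,-2],[0,0,-2],[0,0,0]],"turn":[0,0,0]}'; python3 -m jog '{"linear":[[0,0,-1],[0,0,-1],[0,0,0]],"turn":[0,0,0]}'
```

```text
t: 25.88
tcp_pos: [0.5099, 0.0963, 0.2626]
tool_rot: [-0.115, 0.993, -0.0, 0.0]
force: [-1.4, -0.3, 8.3]
finger_gap: 0.002
gripper_force: 4.1
t: 26.25
tcp_pos: [0.5097, 0.0963, 0.2618]
tool_rot: [-0.116, 0.993, -0.0, 0.001]
force: [-7.1, -0.6, 33.4]
finger_gap: 0.004
gripper_force: 16.7
t: 26.62
tcp_pos: [0.5096, 0.0963, 0.2615]
tool_rot: [-0.116, 0.993, -0.0, 0.002]
force: [-9.9, -1.3, 46.7]
finger_gap: -0.001
gripper_force: 23.2
```

The gate is on its stop: the force rose to 46 N with no further travel. I'll lift off, turn the wrist by -180° and go to look at the clip.

```bash
python3 -m jog '{"linear":[[0,0,20],[0,0,40],[0,0,40],[-4,-20,0],[-6,-40,0],[-6,-40,0],[-6,-40,0],[-6,-40,0],[-6,-40,0],[-6,-40,0],[-6,-40,0],[-4,-40,0]],"turn":[0,0,0,-1,-1,-1,-1,-1,-1,-1,-1,-1]}' >/dev/null; python3 -m jog '{"linear":[[0,-40,0],[0,-40,0],[0,0,0],[0,0,0],[0,0,0],[0,0,0],[0,0,0],[0,0,0],[0,0,0],[0,0,0],[0,0,0],[0,0,0]],"turn":[-1,-1,-1,-1,-1,-1,-1,-1,-1,-1,-1,-1]}' 1 >/dev/null;  python3 -m jog '{"linear":[[0,0,0],[0,0,0],[0,0,0],[0,0,0],[0,0,0],[0,0,0],[0,0,0],[0,0,0],[0,0,0],[0,0,0],[0,0,0],[0,0,0]],"turn":[-1,-1,-1,-1,-1,-1,-1,-1,-1,-1,-1,-1]}'; python3 -m jog '{"linear":[[0,0,0],[0,0,0],[0,0,0],[0,0,0],[0,0,0]],"turn":[-1,-1,-1,0,0]}'; cat > clip.py <<'E'
from h import *
import sys
np.set_printoptions(precision=4,suppress=True)
c=get_calibration("wrist");im=snapshot("wrist");cv2.imwrite("pics/"+sys.argv[1],im[:,:,::-1])
b,m,l=blobs(im,[0,120,60],[8,255,255],60)
for ce,st in b:
    print("red",ce,st,plane(c,ce,.028))
print(sense()['tcp_pos'],sense()['q'][5])
E
python3 clip.py w10.png
```

```text
t: 31.12
tcp_pos: [0.4597, -0.3236, 0.3554]
tool_rot: [0.97, 0.243, -0.0, -0.0]
force: [-0.0, 0.6, -0.2]
finger_gap: 0.999
gripper_force: 0.0
t: 31.75
tcp_pos: [0.4598, -0.3237, 0.3554]
tool_rot: [0.993, 0.116, -0.0, -0.0]
force: [-0.4, 1.0, -0.6]
finger_gap: 1.004
gripper_force: 0.0
red [360.6 185. ] [350 164  23  43 628] [ 0.4682 -0.3616  0.028 ]
[ 0.4598 -0.3237  0.3555] 0.5265067999442704
```

View pics/w10.png

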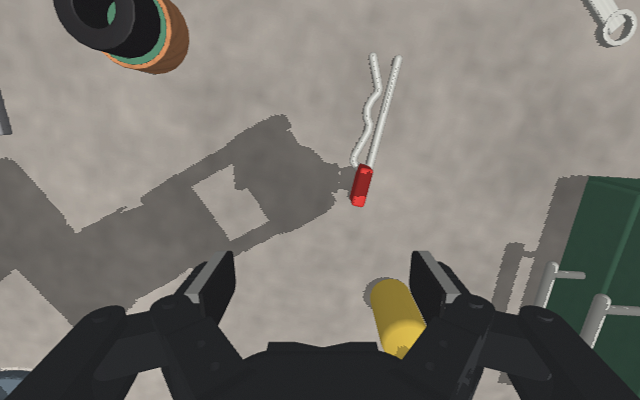

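The clip was knocked: it now points about -2° in world heading. Its grip is at (360,185), with the straight leg running from (368,165) to (397,58). I'll fit the leg line.

```bash
cat > leg.py <<'E'
from h import *
import sys
np.set_printoptions(precision=4,suppress=True)
c=get_calibration("wrist");im=cv2.imread("pics/"+sys.argv[1])[:,:,::-1].copy()
g=cv2.cvtColor(im,cv2.COLOR_RGB2GRAY).astype(float)
# straight leg: follow seed line, per-row: centroid of contrast within window
p0,p1=np.array(eval(sys.argv[2])),np.array(eval(sys.argv[3]));P=[]
for v in range(int(min(p0[1],p1[1])),int(max(p0[1],p1[1]))):
    t=(v-p0[1])/(p1[1]-p0[1]);u=p0[0]+t*(p1[0]-p0[0]);xs=np.arange(int(u)-7,int(u)+8)
    w=np.clip(g[v,xs]-max(np.median(g[v,int(u)+10:int(u)+30])+12,0),0,None)
    if (w>0).sum()>=4: P.append([(w>0)@xs/(w>0).sum(),v])
P=np.array(P,np.float32);W=np.array([plane(c,q,.005)[:2] for q in P])
vx,vy,x0,y0=cv2.fitLine(W.astype(np.float32)*1000,cv2.DIST_HUBER,0,.01,.01).ravel()
if len(sys.argv)>4 and sys.argv[4]=='-': vx,vy=-vx,-vy
if vx<0: vx,vy=-vx,-vy
d=np.array([vx,vy]);o=np.array([x0,y0])/1e3
s=(W-o)@d;r=(W-o)@np.array([-vy,vx]);print(len(P),"heading deg",np.degrees(np.arctan2(vy,vx)),"resid mm",1e3*np.std(r))
tip=o+d*s.max();print("tip",tip)
b,_,_=blobs(im,[0,120,60],[8,255,255],60);ce,st=max(b,key=lambda q:q[1][4])
print("grip from red z=.02",plane(c,ce,.02),"from tip",tip+d*(-.133)+.006*np.array([-vy,vx]), "lateral of red ctr", (plane(c,ce,.02)[:2]-o)@np.array([-vy,vx]))
E
python3 leg.py w10.png '(370,160)' '(398,56)'
```

```text
104 heading deg 0.90211797 resid mm 0.6169925279796156
tip [ 0.5969 -0.3679]
grip from red z=.02 [ 0.4666 -0.3631  0.02  ] from tip [ 0.4638 -0.364 ] lateral of red ctr 0.006880157111658367
```

```bash
python3 - <<'E'
from h import *
c=get_calibration("wrist")
print("oil",tri(get_calibration("scene"),(277,125),get_calibration("side"),(405,168)),plane(c,(385,290),.11))
E
python3 -m jog '{"linear":[[5,-20,0],[0,-20,0],[0,0,-40],[0,0,-50],[0,0,-30],[0,0,0],[0,0,0]],"turn":[-1,-1,-0.46,0,0,0,0]}' 0.5; python3 clip.py w11.png; python3 leg.py w11.png '(338,180)' '(338,20)'
```

```text
oil [ 0.33282301 -0.43653227  0.04096475] [ 0.40425385 -0.38971842  0.11      ]
t: 32.67
tcp_pos: [0.4653, -0.3642, 0.2365]
tool_rot: [1.0, 0.008, 0.001, 0.001]
force: [-0.4, -0.2, 0.7]
finger_gap: 0.501
gripper_force: 0.0
red [321.9 222.6] [ 312  188   21   69 1389] [ 0.4701 -0.364   0.028 ]
[ 0.4654 -0.3643  0.237 ] 0.7008540654009189
160 heading deg 1.2711742 resid mm 0.1534473911601238
tip [ 0.5903 -0.3694]
grip from red z=.02 [ 0.467  -0.3644  0.02  ] from tip [ 0.4572 -0.3663] lateral of red ctr 0.007737084326883092
```

View pics/w11.png

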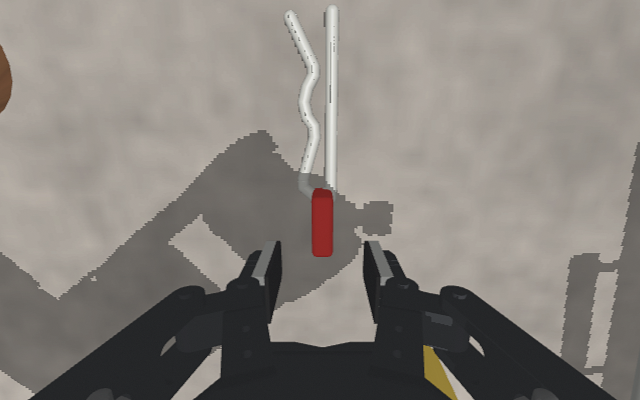

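The clip is centred between the fingers, with the grip at (322,222) and the straight leg at u≈333. I'll descend and grip.

```bash
python3 -m jog '{"linear":[[1,0,-30],[0,0,-20],[0,0,-11],[0,0,0],[0,0,0]],"turn":[0,0,0,0,0]}'; python3 -m jog '{"linear":[[0,0,0],[0,0,0],[0,0,0],[0,0,0],[0,0,0],[0,0,20],[0,0,40],[0,0,60],[0,0,60],[0,0,0],[0,0,0]],"turn":[0,0,0,0,0,0,0,0,0,0,0]}' 0 90; python3 clip.py w12.png; python3 - <<'E'
from h import *
im=cv2.imread("pics/w12.png");g=cv2.cvtColor(im,cv2.COLOR_BGR2GRAY)
for v in (20,60,100,140,180,200): print(v,' '.join(f"{x}" for x in g[v,280:360:2]))
E
```

```text
t: 33.35
tcp_pos: [0.4661, -0.364, 0.175]
tool_rot: [1.0, 0.008, 0.0, 0.0]
force: [0.9, -1.0, -0.7]
finger_gap: 0.499
gripper_force: 0.0
t: 34.72
tcp_pos: [0.4653, -0.3631, 0.3547]
tool_rot: [1.0, 0.008, -0.0, -0.0]
force: [0.0, -0.3, -1.2]
finger_gap: 0.145
gripper_force: 89.2
red [321.9 269. ] [ 306  219   33  100 2812] [ 0.3685 -0.3639  0.028 ]
[ 0.4652 -0.363   0.3535] 0.7023697059446037
20 165 164 165 127 162 185 201 171 231 225 215 207 190 160 165 164 166 165 166 165 166 166 166 156 146 180 199 210 229 225 212 201 175 155 170 170 168 168 167 166
60 162 97 99 99 96 99 155 153 155 149 167 194 205 214 233 230 212 209 177 140 156 155 156 141 152 185 169 214 235 222 209 194 161 162 162 162 162 162 162 160
100 159 159 156 149 163 193 205 222 233 218 204 183 146 133 98 98 97 130 153 154 155 157 160 147 156 188 202 218 236 218 205 183 150 157 160 163 167 165 165 168
140 106 103 143 168 166 165 167 104 102 103 100 152 175 200 173 207 225 208 190 156 162 170 171 151 161 190 205 172 234 172 200 170 155 166 166 166 168 168 170 170
180 108 108 107 107 106 105 106 113 172 197 208 220 219 209 193 163 106 106 106 105 105 105 106 115 166 194 210 193 220 209 193 155 109 110 111 109 109 106 145 171
200 104 105 105 104 99 121 131 133 134 133 131 127 116 104 106 106 106 106 105 107 106 103 102 107 154 196 173 193 217 208 187 156 171 168 168 168 171 171 171 172
```

```bash
python3 - <<'E'
from h import *
c=get_calibration("wrist");p=np.array(sense()['tcp_pos']);z=p[2]-.171
a,b=plane(c,(335.3,180),z),plane(c,(335.3,20),z);d=(b-a)[:2];print(np.degrees(np.arctan2(d[1],d[0])),a,b)
m=R.from_quat(sense()['tool_rot']).as_matrix();print("tool x",m[:,0],"leg pts in tool",(m.T@(a-p)),m.T@(b-p))
E
python3 -m jog '{"linear":[[0,20,15],[0,40,0],[0,40,0],[0,40,0],[0,40,0],[1,40,0],[1,40,0],[1,40,0],[1,30,0],[1,20,0],[1,10,0],[0,7,0]],"turn":[1,1,1,1,1,1,1,1,1,1,1,1]}' >/dev/null; python3 -m jog '{"linear":[[0,0,0],[0,0,0],[0,0,0],[0,0,0],[0,0,0],[0,0,0],[0,0,0],[0,0,0],[0,0,0],[0,0,0],[0,0,0],[0,0,0]],"turn":[1,1,1,1,1,1,1,1,0.46,0,0,0]}'; cat > post.py <<'E'
from h import *
import sys
np.set_printoptions(precision=4,suppress=True)
st=sense();c=get_calibration("wrist");im=snapshot("wrist");cv2.imwrite("pics/"+sys.argv[1],im[:,:,::-1])
p=np.array(st['tcp_pos']);m=R.from_quat(st['tool_rot']).as_matrix()
print("tcp",p,"toolx heading",np.degrees(np.arctan2(m[1,0],m[0,0])))
print("post top pred px",proj(c,[.4379,.1734,.123]),"r px",[proj(c,[.4379+.013*x,.1734+.013*y,.123]).round() for x,y in((1,0),(-1,0),(0,1),(0,-1))])
g=cv2.cvtColor(im,cv2.COLOR_RGB2GRAY)
z=p[2]-.171
for f in (.055,.04,.0): 
    print("leg pt pred px", proj(c,p+m@np.array([.078+f,.006,.171])), proj(c,p+m@np.array([.078+f,-.006,.171])))
E
python3 post.py w13.png
```

```text
1.6794533916955239 [ 0.50587567 -0.36795372  0.18248216] [ 0.57355057 -0.36596946  0.18248216]
tool x [ 0.99986002  0.01660291 -0.00206729] leg pts in tool [0.04094499 0.0060386  0.17090185] [0.10864336 0.00517789 0.17076395]
t: 37.78
tcp_pos: [0.4718, 0.0032, 0.3691]
tool_rot: [0.621, 0.784, -0.0, -0.0]
force: [-0.5, -0.7, -1.1]
finger_gap: 0.14
gripper_force: 89.1
tcp [0.4718 0.0032 0.3691] toolx heading 103.22951000439647
post top pred px [332.8714 -64.9393] r px [array([354., -59.]), array([312., -71.]), array([338., -91.]), array([328., -40.])]
leg pt pred px [337.9838 -48.0395] [307.3049 -48.0219]
leg pt pred px [337.4236  -3.7842] [307.8395  -3.7695]
leg pt pred px [336.1082 100.1287] [309.095  100.1374]
```

```bash
python3 -m jog '{"linear":[[-7,29,0],[-7,29,0],[0,0,0],[0,0,0],[0,0,0]],"turn":[-0.15,0,0,0,0]}' >/dev/null; python3 post.py w14.png; python3 - <<'E'
import cv2
g=cv2.cvtColor(cv2.imread("pics/w14.png"),cv2.COLOR_BGR2GRAY)
for v in range(0,84,6): print(v,' '.join(f"{x:3d}" for x in g[v,270:396:3]))
E
```

```text
tcp [0.4583 0.0606 0.3696] toolx heading 102.44939920660919
post top pred px [329.0217  44.5317] r px [array([348.,  49.]), array([309.,  40.]), array([334.,  23.]), array([325.,  66.])]
leg pt pred px [337.9759 -48.0873] [307.2942 -48.069 ]
leg pt pred px [337.417   -3.8264] [307.8304  -3.8109]
leg pt pred px [336.1045 100.0984] [309.0892 100.1078]
0 125 125 118 158 181 192 206 188 171 131 157 155 156 157 154 153 153 156 156 128 165 186 202 192 178 141 158 157 157 156 156 157 135  99  99 100  99 197 212 211 212 212
6 126 125 126 122 160 181 193 205 187 170 134 156 158 158 158 157 157 158 157 130 165 185 204 191 177 138 156 155 154 155 155 156 159  97  99  99  99 206 210 211 212 212
12 126 125 127 126 128 161 181 195 203 186 168 127 157 158 156 156 156 156 157 131 166 185 206 191 176 135 157 156 154 154 158 157 157  95  98 100  98 217 213 212 212 213
18 124 125 126 126 157 121 163 182 197 203 184 165 144 159 158 155 155 156 157 130 166 185 207 189 176 130 155 154 153 169 188 197 210 217 215 215 213 230 211 212 212 212
24 125 124 125 127 153 189 141 165 184 198 201 185 162 201 209 209
[... 943 characters left out ...]
 212 212 212 214
60  85  84  83  83  83  97 135 135 137 134 111 120 122 126 117 111  94 131 177 100 170 188 216 188 169 113 124 158 158 157 157 158  95  98  98  98 160 212 212 212 214 214
66  87  87  87  87  84  99 135 135 138 110 120 122 125 117 111  96 104  87 103  99 114 118 128 119 172 114  99 158 158 159 158 157  94  99  98  98 185 212 212 212 213 214
72  84  85  87  89  86  99 136 136 110 120 122 125 117 110  97  77  89  87  97  97 114 120 126 119 112  98 105 159 160 159 160 160 135  99 101 101 191 213 213 214 215 214
78 137 135 137 139 140  97 138 117 117 120 126 116 109  97  57  57  58  86  85  95 113 120 126 119 111 100 115 128 135 220 216 217 218 217 217 216 225 216 214 214 214 213
```

```bash
python3 -m jog '{"linear":[[-20,-5,0],[-19,-4,0],[0,0,0],[0,0,0],[0,0,0]],"turn":[0,0,0,0,0]}' >/dev/null; python3 post.py w15.png; python3 - <<'E'
from h import *
np.set_printoptions(precision=4,suppress=True)
c=get_calibration("wrist");im=cv2.imread("pics/w15.png")[:,:,::-1].copy()
u0=proj(c,[.4379,.1734,.123]);x,y=int(u0[0]),int(u0[1])
b,m,l=blobs(im,[0,0,195],[180,40,255],60,(x-40,max(y-40,0),x+40,y+40))
for ce,st in b:
    print("post?",ce,st)
i=max(range(len(b)),key=lambda i:b[i][1][4]);
k=cv2.connectedComponents(m)[1];lab=k[int(b[i][0][1]),int(b[i][0][0])]
ct=max(cv2.findContours((k==lab).astype(np.uint8),cv2.RETR_EXTERNAL,cv2.CHAIN_APPROX_NONE)[0],key=len)
e=cv2.fitEllipse(ct);print(e,plane(c,e[0],.123))
S=sense();p=np.array(S['tcp_pos']);mm=R.from_quat(S['tool_rot']).as_matrix()
g=cv2.cvtColor(im,cv2.COLOR_RGB2GRAY)
# leg edges (dark edge left to right) rows 10..170
for v in (20,60,100,140):
    r=g[v,315:360].astype(int);print(v,' '.join(map(str,r)))
E
```

```text
tcp [0.4199 0.0521 0.3696] toolx heading 102.49013720277541
post top pred px [389.1914  44.5405] r px [array([408.,  49.]), array([370.,  40.]), array([395.,  23.]), array([384.,  66.])]
leg pt pred px [338.0022 -48.1484] [307.3192 -48.1294]
leg pt pred px [337.4424  -3.883 ] [307.8547  -3.867 ]
leg pt pred px [336.1281 100.0503] [309.1121 100.0599]
post? [389.6  45.2] [375  29  31  33 784]
((389.5998229980469, 45.214351654052734), (28.95232582092285, 32.58980178833008), 19.733686447143555) [0.438  0.1731 0.123 ]
20 129 129 129 129 130 105 113 155 164 163 164 153 133 139 158 169 180 185 189 194 201 212 214 204 195 190 186 179 170 156 135 146 164 162 161 163 161 161 160 160 160 160 160 159 158
60 114 110 103 108 130 115 106 143 164 138 97 95 117 147 162 173 180 186 193 199 210 218 215 200 192 188 182 173 160 141 147 135 105 102 102 103 103 103 103 86 65 81 93 92 91
100 89 89 89 89 88 90 85 87 97 100 99 97 101 108 114 118 119 120 121 123 126 128 123 121 121 120 118 111 106 99 97 99 99 99 99 99 99 99 99 99 99 99 99 99 98
140 119 115 110 105 94 90 91 88 90 95 98 97 102 110 114 118 120 121 122 123 124 123 122 121 120 117 113 108 99 96 98 99 98 98 98 98 99 98 98 98 99 97 93 135 163
```

```bash
python3 - <<'E'
from h import *
np.set_printoptions(precision=4,suppress=True)
c=get_calibration("wrist");S=sense();p=np.array(S['tcp_pos']);mm=R.from_quat(S['tool_rot']).as_matrix()
z=p[2]-.171
a,b=plane(c,(335.,120),z),plane(c,(336.,20),z);d=(b-a)[:2];d/=np.linalg.norm(d);n=np.array([-d[1],d[0]])
print("leg heading",np.degrees(np.arctan2(d[1],d[0])),"want",np.degrees(.23)+90,"in tool",mm.T@(a-p),mm.T@(b-p))
h=np.array([.438,.1732]);print("move lateral (world)",n*((h-a[:2])@n),"seat-to-hole along", (h-p[:2])@d-.078)
E
```

```text
leg heading 102.60818339112856 want 103.17802928800893 in tool [0.0694 0.0056 0.171 ] [0.1094 0.0055 0.171 ]
move lateral (world) [0.0375 0.0084] seat-to-hole along 0.03609999615546572
```

```bash
python3 -m jog '{"linear":[[20,5,0],[18.6,3.7,0],[0,0,-30],[0,0,-28],[0,0,-6],[0,0,0],[0,0,0]],"turn":[0.1,0,0,0,0,0,0]}'; python3 -m jog '{"linear":[[0,0,-2],[0,0,0]],"turn":[0,0]}' | egrep 'pos|force:';  python3 -m jog '{"linear":[[0,0,-1.5],[0,0,0]],"turn":[0,0]}'| egrep 'pos|force:'
```

```text
t: 40.05
tcp_pos: [0.458, 0.0609, 0.3064]
tool_rot: [0.622, 0.783, 0.001, 0.001]
force: [-0.5, -0.1, -1.3]
finger_gap: 0.139
gripper_force: 89.1
tcp_pos: [0.4575, 0.0609, 0.3039]
force: [-0.5, -0.6, -0.9]
gripper_force: 89.1
tcp_pos: [0.4574, 0.0609, 0.302]
force: [0.4, -0.2, -0.8]
gripper_force: 89.1
```

```bash
for i in 1; do python3 -m jog '{"linear":[[0,0,-1.5],[0,0,0]],"turn":[0,0]}'| egrep 'pos|^force:'; python3 -m jog '{"linear":[[0,0,-1],[0,0,0]],"turn":[0,0]}'| egrep 'pos|^force:';python3 -m jog '{"linear":[[0,0,-0.8],[0,0,0]],"turn":[0,0]}'| egrep 'pos|^force:'; done
```

```text
tcp_pos: [0.4574, 0.0609, 0.3004]
force: [-0.2, 0.1, -1.4]
tcp_pos: [0.4575, 0.0609, 0.2994]
force: [-0.4, -0.5, -0.3]
tcp_pos: [0.4575, 0.0609, 0.2986]
force: [-0.6, 0.6, -1.4]
```

```bash
python3 -m jog '{"linear":[[0,0,-0.8],[0,0,0]],"turn":[0,0]}'| egrep 'pos|^force:'; python3 -m jog '{"linear":[[0,0,-0.8],[0,0,0]],"turn":[0,0]}'| egrep 'pos|^force:'
```

```text
tcp_pos: [0.4575, 0.0609, 0.298]
force: [-0.8, -0.8, 0.4]
tcp_pos: [0.4576, 0.0609, 0.2974]
force: [-0.6, -1.7, 4.5]
```

```bash
python3 -m jog '{"linear":[[0,0,6],[7,-29,0],[7,-29,0],[0,0,-20],[0,0,-14],[0,0,0],[0,0,0],[0,0,0]],"turn":[0,0,0,0,0,0,0,0]}'; python3 - <<'E'
from h import *
np.set_printoptions(precision=4,suppress=True)
S=sense();p=np.array(S['tcp_pos']);m=R.from_quat(S['tool_rot']).as_matrix();h=np.array([.438,.1732,.098])
print("hole in tool",m.T@(h-p),"tool x",m[:,0],"hd",np.degrees(np.arctan2(m[1,0],m[0,0])))
a=snapshot("side")[:,:,::-1];b=snapshot("scene")[:,:,::-1]
sc,ss=get_calibration("side"),get_calibration("scene");tip=p+m@np.array([.133,.0055,.171])
u,v=proj(sc,tip).astype(int),proj(ss,tip).astype(int);print(u,v,proj(sc,h),proj(ss,h))
f=lambda im,q:cv2.resize(im[q[1]-35:q[1]+35,q[0]-35:q[0]+35],(400,400),interpolation=cv2.INTER_CUBIC)
cv2.imwrite("pics/last.png",np.hstack([f(a,u),f(b,v)]))
E
```

```text
t: 42.8
tcp_pos: [0.4716, 0.0032, 0.2695]
tool_rot: [0.622, 0.783, 0.0, 0.0]
force: [-0.1, -1.0, -1.1]
finger_gap: 0.144
gripper_force: 89.2
hole in tool [0.1733 0.0054 0.1715] tool x [-0.2256  0.9742 -0.0005] hd 103.03711311704906
[318 254] [390 217] [316.3278 265.2707] [405.1771 223.6151]
```

Hole and leg agree to within 0.5 mm, so I'm inserting along (-0.226, 0.974).

```bash
python3 -m jog '{"linear":[[-2.3,9.7,0],[-2.3,9.7,0],[-1.1,4.9,-0.3],[0,0,0]],"turn":[0,0,0,0]}'| egrep 'pos|^force:'; python3 -m jog '{"linear":[[-0.7,2.9,0],[-0.7,2.9,0],[0,0,0]],"turn":[0,0,0]}'| egrep 'pos|^force:'; python3 -m jog '{"linear":[[-0.7,2.9,0],[-0.7,2.9,0],[0,0,0]],"turn":[0,0,0]}'| egrep 'pos|^force:'
```

```text
tcp_pos: [0.4655, 0.0279, 0.2688]
force: [-0.1, 1.7, -1.2]
tcp_pos: [0.4643, 0.0331, 0.2688]
force: [-0.7, 0.2, -0.5]
tcp_pos: [0.4628, 0.0391, 0.2688]
force: [0.0, 0.3, -0.5]
```

The tip is inside the hole with no force. Pushing on.

```bash
python3 -m jog '{"linear":[[-0.9,3.9,0],[-0.9,3.9,0],[-0.9,3.9,0],[0,0,0]],"turn":[0,0,0,0]}'| egrep 'pos|^force:'; python3 -m jog '{"linear":[[-0.9,3.9,0],[-0.9,3.9,0],[-0.9,3.9,0],[0,0,0]],"turn":[0,0,0,0]}'| egrep 'pos|^force:'; python3 -m jog '{"linear":[[-0.9,3.9,0],[-0.9,3.9,0],[-0.9,3.9,0],[0,0,0]],"turn":[0,0,0,0]}'| egrep 'pos|^force:'
```

```text
tcp_pos: [0.4601, 0.0509, 0.2688]
force: [-1.4, -0.0, -1.1]
tcp_pos: [0.4573, 0.0626, 0.2688]
force: [-0.4, -0.6, -1.1]
tcp_pos: [0.4543, 0.0744, 0.2687]
force: [-1.3, 0.4, -0.6]
```

```bash
python3 -m jog '{"linear":[[-0.9,3.9,0],[-0.5,1.9,0],[0,0,0]],"turn":[0,0,0]}'| egrep 'pos|^force:'; python3 -m jog '{"linear":[[-0.5,1.9,0],[-0.5,1.9,0],[0,0,0]],"turn":[0,0,0]}'| egrep 'pos|^force:'; python3 -m jog '{"linear":[[-0.5,1.9,0],[-0.5,1.9,0],[0,0,0]],"turn":[0,0,0]}'| egrep 'pos|^force:';  python3 -m jog '{"linear":[[-0.5,1.9,0],[-0.5,1.9,0],[0,0,0]],"turn":[0,0,0]}'| egrep 'pos|^force:'
```

```text
tcp_pos: [0.4531, 0.0801, 0.2687]
force: [-0.6, 1.6, -0.9]
tcp_pos: [0.4525, 0.0837, 0.2688]
force: [-0.8, 0.9, -1.5]
tcp_pos: [0.4515, 0.0876, 0.2688]
force: [-1.8, 1.3, -1.5]
tcp_pos: [0.4506, 0.0913, 0.2689]
force: [0.1, 0.2, -0.7]
```

```bash
python3 - <<'E'
from h import *
im=snapshot("wrist")[:,:,::-1];a=snapshot("side")[:,:,::-1];b=snapshot("scene")[:,:,::-1]
cv2.imwrite("pics/w20.png",im);cv2.imwrite("pics/s20.png",a);cv2.imwrite("pics/c20.png",b)
f=lambda i,u,v,r:cv2.resize(i[v-r:v+r,u-r:u+r],(300,300),interpolation=cv2.INTER_CUBIC)
o=np.vstack([cv2.resize(im[0:250,170:470],(600,300+0)),np.hstack([f(a,316,262,45),f(b,400,222,45)])]);print(o.shape)
cv2.imwrite("pics/v20.png",o)
E
```

```text
(600, 600, 3)
```

View pics/v20.png

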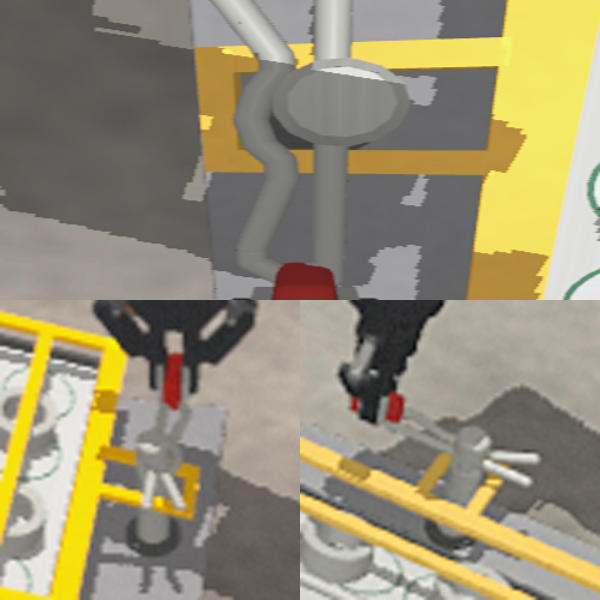

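The leg is through the cross-hole, the hump is around the post and the gate is shut with its tongue around the post. About 5 mm remains.

```bash
python3 -m jog '{"linear":[[-0.6,2.4,0],[-0.5,2.2,0],[0,0,0]],"turn":[0,0,0]}'| egrep 'pos|^force:'; python3 - <<'E'
from h import *
np.set_printoptions(precision=4,suppress=True)
S=sense();c=get_calibration("wrist");p=np.array(S['tcp_pos']);m=R.from_quat(S['tool_rot']).as_matrix()
print("hole in tool",m.T@([.438,.1732,.098]-p),proj(c,[.438,.1732,.098]))
g=cv2.cvtColor(snapshot("wrist"),cv2.COLOR_RGB2GRAY);cv2.imwrite("pics/w21.png",g)
for v in range(40,170,6): print(v,' '.join(f"{x:3d}" for x in g[v,270:372:3]))
E
```

```text
tcp_pos: [0.4493, 0.096, 0.2688]
force: [1.0, -0.6, -1.1]
hole in tool [0.0778 0.0064 0.1708] [336.9539 100.4552]
40 163 162 162 160 159 160 160 161 162 157 186 201 220 199 182 141 162 161 163 120 179 198 221 197 180 142 162 161 161 161 162 163 164 163
46 103 102 101 164 161 161 159 160 160 144 110 190 202 221 195 173 133 160 159 120 179 198 220 198 179 160 216 218 217 217 217 218 217 217
52 144 142 142 142 142 144 143 142 141 141 120 123 206 225 197 173 171 215 216 126 179 199 222 196 177 162 216 215 214 215 215 215 216 216
58 144 141 141 141 143 144 141 142 143 144 119 125 126 134 125 117 165 217 221 126 184 201 222 197 176 196 216 216 215 215 216 216 217 217
64 145 142 140 141 142 143 141 142 142 121 125 128 133 124 119 107 127 144 144 112 121 134 124 122 154 179 176 210 217 215 216 216 216 217
70 146 142 142 141 142 142 124 118 115 125 127 133 124 118 106  97 101 109 122 122 123 121 122 125 129 128 122 124 127 125 123 106 101 137
76 139 143 144 142 141 141 117 108 123 127 132 123 119 106  96 121 121 121 120 133 136 132 135 137 139 136 135 138 138 137 122 122 122 164
82 134 143 14
[... 1383 characters left out ...]

142 144 145 143 143 142 142 142 141 143 143 143 108 124 126 126 122 105 145 145 110 122 125 127 123 108 144 142 141 141 141 141 143 144 145
148 145 135 141 141 143 143 143 141 141 142 144 114 122 125 126 122 108 144 144 109 122 125 126 123 107 145 143 142 141 141 142 142 143 143
154 148 103 102 102 102 102 101 102 103 102 101 118 125 126 125 117  99 102 101 107 122 125 125 123 109 103 103 104 105 106 114 115 114 114
160 150 111 101 101 102 101 103 103 103 103 108 124 126 126 122 110 103 103 103 107 121 124 125 123 107 102 103 104 102 103 103 102 101 102
166 126 125 103 103 103 103 103 104 102 100 118 126 126 124 117 100 103 103 103 108 122 124 125 123 106 103 103 102 103 103 102 103 102 102
```

Hump apex is within 2 mm of the hole centre. Now release and retreat.

```bash
python3 -m jog '{"linear":[[0,0,0],[0,0,0],[0,0,0],[0,0,10],[0,0,30],[0,0,50],[0,0,50],[10,-30,20],[0,0,0],[0,0,0],[0,0,0]],"turn":[0,0,0,0,0,0,0,0,0,0,0]}' 0.3; python3 - <<'E'
from h import *
np.set_printoptions(precision=4,suppress=True)
c=get_calibration("wrist");im=snapshot("wrist")
b,_,_=blobs(im,[0,120,60],[8,255,255],60)
for ce,st in b: print("red",ce,st,"world",plane(c,ce,.12))
print("grip pred",proj(c,[.438+.0176-.006,.1732-.076-.001,.12]))
for n in("side","scene"):
    im=snapshot(n);cc=get_calibration(n)
    b,_,_=blobs(im,[0,120,60],[8,255,255],8)
    print(n,[(ce,st[4]) for ce,st in b],"grip pred",proj(cc,[.4496,.0962,.108]))
a,bb=get_calibration("side"),get_calibration("scene")
# master still on stand: dark blob in scene
im=snapshot("scene");g=proj(bb,[.5603,-.1288,.076]);b,_,_=blobs(im,[0,0,0],[180,255,50],80,(int(g[0])-30,int(g[1])-25,int(g[0])+30,int(g[1])+35));print("master",g,proj(bb,[.5603,-.1288,.038]),[(ce,st) for ce,st in b])
# gate bar: yellow points
im=snapshot("side")
for y in(-.13,.13): 
    q=R.from_euler('z',.23).apply(R.from_euler('y',-.21).apply([-.075,y,.039])+[0,0,.065])+[.5645,.203,0]
    u=proj(a,q).round().astype(int);v=proj(bb,q).round().astype(int)
    print("bar px",u,im[u[1],u[0]],v,snapshot("scene")[v[1],v[0]])
E
```

```text
t: 49.1
tcp_pos: [0.4586, 0.0663, 0.4277]
tool_rot: [0.622, 0.783, -0.001, -0.001]
force: [0.4, 0.2, -0.6]
finger_gap: 0.299
gripper_force: 0.0
red [322.4 154.2] [310 131  25  47 904] world [0.4499 0.1002 0.12  ]
red [564.1 303.5] [ 535  278   57   50 1052] world [0.7396 0.0026 0.12  ]
grip pred [321.139  158.3522]
side [(array([219.2, 204.9]), np.int32(189)), (array([321.9, 246.8]), np.int32(83)), (array([218.6, 358.4]), np.int32(13))] grip pred [322.2325 242.3221]
scene [(array([377.8, 213.3]), np.int32(146)), (array([225.2, 288.6]), np.int32(417))] grip pred [379.3106 207.9494]
master [290.249  194.9456] [290.5484 204.4843] [(array([289.7, 201.6]), array([280, 191,  21,  22, 342], dtype=int32))]
bar px [305 233] [247 224  10] [352 218] [249 211 105]
bar px [290 305] [247 224  10] [447 260] [250 214 109]
```

```bash
python3 - <<'E'
from h import *
np.set_printoptions(precision=1,suppress=True)
hd=.23+np.pi/2;h=np.array([.438,.1732,.098])
box=np.array([[x,y,z] for x in(-.099,-.057) for y in(-.001,.013) for z in(-.004,.024)])
M={}
for n in("side","scene","wrist"):
    im=snapshot(n);b,_,_=blobs(im,[0,120,60],[8,255,255],8);c=get_calibration(n)
    t=proj(c,[.4496,.0962,.1]);ce,st=min(b,key=lambda q:np.hypot(*(q[0]-t)));M[n]=(c,np.array([st[0],st[1],st[0]+st[2],st[1]+st[3]]));print(n,M[n][1])
from scipy.optimize import least_squares
def bb(v):
    s,roll,pitch,dz=v;r=[]
    W=R.from_euler('ZYX',[hd,pitch,roll]).apply(box+[s,0,0])+h+[0,0,dz]
    for n,(c,m) in M.items():
        P=np.array([proj(c,w) for w in W]);r.append(np.r_[P.min(0),P.max(0)]-m)
    return np.array(r)
for v in ([0,0,0,0],[0,.3,0,0],[0,-.3,0,0],[0,0,-.1,0]): print(v,bb(v).tolist())
s=[least_squares(lambda v:bb([*v,0]).ravel()/[1]*12 if 0 else bb([*v,0]).ravel(),x0) for x0 in([0,0,0],[0,.8,0],[0,-.8,0],[0,1.6,0],[0,-1.6,0])]
for q in s: print(q.cost,q.x*[1000,57.3,57.3])
q=min(s,key=lambda q:q.cost);print(bb([*q.x,0]))
E
```

```text
side [318 240 326 255]
scene [371 208 387 220]
wrist [309 130 334 176]
[0, 0, 0, 0] [[0.6071725956151113, -7.055439087584034, -0.33679644361245664, -3.3975164267943683], [-0.7665755310266604, -8.395029465346255, 1.2406752654989646, -3.66447722225422], [2.916998765631604, 2.4250773558071614, -6.614105842021047, 4.019105288781475]]
[0, 0.3, 0, 0] [[-2.00225862660443, -7.625868782580653, -0.22397601652016874, -3.780257777883236], [-0.8876648370525118, -7.4058358167959, 0.15921799180301832, -3.922794086567251], [3.108507472884753, 2.420810570961578, 1.1112119191443526, 4.658024887713566]]
[0, -0.3, 0, 0] [[0.18590631020032333, -6.621118547075838, 2.0309120368642652, -2.4642914217094756], [-0.9355447638961323, -8.537460819923837, 2.01723962799781, -3.520014468416889], [-3.9782266941634816, 2.2049116629222, -5.934312987146598, 3.8123341656099967]]
[0, 0, -0.1, 0] [[0.5689386800375473, -4.77240018026248, -0.30407033207495715, -1.6887938379203717], [-0.8497572407644611, -5.9828142932384765, 0.20647875954705341, -2.090469658959023], [3.153420737453871, 1.33213783626951, -6.723740172490977, 3.619642428864495]]
15.722359388459333 [  0.6  14.2 -15. ]
15.722359388670363 [  0.6  14.2 -15. ]
29.627604854197443 [ -0.7 -10.  -15.2]
15.722359388540667 [  0.6  14.2 -15. ]
20.943506162800148 [   0.4 -128.5    0.2]
[[-1.4 -1.  -0.5  1. ]
 [-2.4 -1.   0.3  0.4]
 [ 3.6 -2.1 -0.8  1.5]]
```

```bash
python3 - <<'E'
from h import *
hd=.23+np.pi/2;h=np.array([.438,.1732,.098]);c=get_calibration("wrist");im=snapshot("wrist");g=cv2.cvtColor(im,cv2.COLOR_RGB2GRAY)
for roll,pitch in((0,0),(0,-.12),(.25,-.26),(-2.24,0)):
    r=R.from_euler('ZYX',[hd,pitch,roll])
    print(roll,pitch,"straight tip",proj(c,r.apply([.055,0,0])+h).round(),"bent tip(y~.022)",proj(c,r.apply([.052,.022,0])+h).round(),"x=-.045",proj(c,r.apply([-.045,0,0])+h).round())
u,v=proj(c,[.438,.1732,.123]).astype(int);print("post",u,v)
for y in range(max(v-75,0),v+75,5): print(f"{y:3d}",''.join("#" if x>195 else "+" if x>170 else "." if x>120 else " " for x in g[y,u-70:u+60:1]))
E
```

```text
0 0 straight tip [326.   2.] bent tip(y~.022) [301.   6.] x=-.045 [326. 120.]
0 -0.12 straight tip [326.  -0.] bent tip(y~.022) [300.   4.] x=-.045 [326. 120.]
0.25 -0.26 straight tip [326.  -2.] bent tip(y~.022) [300.   3.] x=-.045 [326. 118.]
-2.24 0 straight tip [326.   2.] bent tip(y~.022) [340.  12.] x=-.045 [326. 120.]
post 326 66
  0 .............................  ..........................................................................        +################
  5 ...........          ........ ................................+##+......................................        .+################
 10 ............             ............+++......................++##+......................................       .#################
 15 ................         .  .........++#++.....................+##+.....................................        .#################
 20 .............................. .........++#++..................+##+.....................................        +#################
 25 .............................. ...........++##++............. ..+##+..............
[... 2453 characters left out ...]
    .....+##############.
120 ................................. ....                                                                       ....+##############++
125 .....................................                    .                                         ...       ...+###############++
130    ..................   ...........                        ..                                     ...       +###################++
135                                                                                                   ...       +###################+#
140                                                                                                             +##################++#
```

Both leg tips show beyond the post where expected, the gate is shut, and the master and rings are in place. The robot touches nothing, so I'm handing in.

```bash
python3 -c "
from station import *
print(sense()['t'],sign_off())"
```

```text
the job is handed in; nothing more can be done
49.65 None
```

The job is handed in at 49.65 s: the master is on its stand, both steel rings on the deck, the gate shut, and the R-clip through the post with its hump round it, though its grip sags (roughly 10–15° by my estimate).

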